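# Load the filter cube into the push-latch drawer

## Task

The low white box on the bench keeps filter cubes behind a push-push latched drawer door: press its front in until the latch lets go and let it slide out, set the loose filter cube standing upright and flat in the empty nest beside the cube already there, then push the door home until it latches shut again. Work the latch gently by feel, pushing with less than 20 N, and leave the eyepiece and the bottle where they stand.

Things in the scene. Friction and masses are not known exactly. Their poses are not given: they have to be found in the camera images.
- store: Low white sheet-metal box, fixed to the bench: 200 mm wide, 140 mm deep, 62 mm high, closed flat roof. Origin at bench level under the middle of its front edge; x axis points inward (away from the robot at yaw 0; the way the door is pressed), y to its left, z up.
- drawer (a joint): Drawer travel, m: 0 latched shut, 0.095 fully out (stop), negative pressed in. A spring drives it out (3 N at shut, 1.1 N out), damped, about 1.5 s. Pressed in, it yields at 3 N, then meets a buffer of 8 N/mm; the latch changes over at about 13 N, 7 to 19 mm in from shut (unseen, differs each start): push until 14 to 17 N, then let go. The same shuts it; let go short of that, it slides out.
- drawer_front (a point): Middle of the drawer door's outer face: grey plate 188 mm wide, 48 mm high (8.5 to 56.5 mm above the bench), with a round black rubber dot of 26 mm at this point, 32.5 mm above the bench. Moves with the door; stands 24 mm proud of the box when shut. Axes as the box: push along +x.
- nest_left (a point): Floor centre of the tray's left nest: 18 mm above the bench, 40 mm to +y of the middle, 76 mm behind the door's face. A nest is 42 mm (box x) by 47 mm (box y) inside a black rim 7 mm high, 3 mm wide; a cube fits with its x axis along the box's x, either way round. About 30 mm free round each cube; tray walls reach 34 mm above the bench. Open to above only when the drawer is out, moves with it.
- nest_right (a point): The same for the right nest, 40 mm to the -y side of the middle.
- cube_stored: Filter cube already in the drawer, in the left or the right nest (drawn at the start; it shows which one is taken): black, 34 x 39 x 35 mm (x, y, z), origin at the centre of its underside.
- cube_loose: Filter cube to be put away, standing on the bench: black, 34 x 39 x 35 mm (x, y, z) with a round window on its side, about 70 g. Origin at the centre of its underside; z up. Grip it across its x, 34 mm.
- eyepiece: Black spare eyepiece standing on the bench, 50 mm across, 56 mm high, origin at the centre of its underside. Bystander.
- oil: Small brown bottle with a black cap, 27 mm across, 72 mm high, standing on the bench, origin at the centre of its underside. Bystander.
Mind the look-alikes: they are no part of the job. Of the things shaped like the cube_loose, the black one is meant.

How it is judged:
By the outcome, as a careful person would: the job done as asked, in the order asked, and still so for the second after the job is handed in, with the robot touching nothing.
It also fails if it takes over 72 s, if anything falls off the work surface, if the arm or the gripper's body presses on something with over 40 N, if the wrist force passes 120 N, or if a joint passes its speed limit or range.

## Robot

A 6-joint arm with a two-finger parallel gripper is mounted at the origin on a cart in front of the work surface, level with it; the furniture and walls round the work are solid. World frame = base frame: x ahead of the robot, y to its left, z up, the work surface at z = 0. Lengths are in m, angles in rad, forces in N, time in s.
With the tool pointing down it reaches from about 0.375 to 0.9 m from the base axis. Payload 3.1 kg.
Tool frame: the origin (TCP) lies on the front face of the gripper's body, between the roots of the fingers; the fingertips stand 70 mm ahead of it and the grasp point (between the pads) lies 51 mm ahead of it; z points along the fingers, y is the line along which they close (so a half turn about z gives the same grasp; the last joint's range is limited). The gripper opens to 87 mm and grips with 3 to 60 N. Pads are 19 mm wide; open, the fingers measure 117 mm over their backs; the gripper's body (75 mm by 190 mm) begins 51 mm behind the grasp point.
Start: joints at [0.922, 0.527, 1.433, -0, 1.181, -0.178], TCP at [0.283, 0.557, 0.292] pointing down, gripper open.
Joint ranges: [-3.08, 3.08], [-0.75, 2.2], [0.22, 2.44], [-1.43, 4.57], [0, 2.65], [-2.85, 2.85]. Speed limits (rad/s): [2.79, 2.79, 3.14, 3.14, 3.14, 3.14].

## Interface

Orientations are given as a unit quaternion [x, y, z, w].
In Python, from rig import robot, cams, ticket gives the robot as it stands. The module is installed in compiled form; this text tells all that it offers.
- The arm moves only by the shell command python3 -m crank 'ROWS' [FORCE]. ROWS is JSON, a list of rows, each a list of 7 numbers: the shift along the tool's x, y, z in cm, then the turn, a rotation vector about the tool's x, y, z in rad, then the closure, from 0 (fully open) to 1 (shut). A call has 1 to 5 rows; each row shifts and turns the commanded pose from where the row before left it, along the tool's axes as they then stand; what a row does not reach is not made up. A row lasts 1/8 s, in which the tool goes at most 62.5 mm and 10.7 degrees, less where a joint would pass 70% of its speed; a pose out of reach is approached as far as the arm can. A call is refused whole if a number of a shift passes 6.25 or a number of a turn 0.188, either way. A call with a gripper value outside its range is refused whole. The fingers move at their own pace and stop on an object; FORCE is the grip in N (left out, the last holds). Time passes only in rows, so rows that do not move let the fingers close. It gives the time, the measured TCP pose, the force, the opening and the grip force at its end, in the units of the state.
- robot.get_obs(): the state, without advancing time (a new reading comes with each control period).
- cams.camera(name): name is "scene" or "top" or "wrist"; returns the picture (480x640x3 uint8, red, green, blue); there is no depth.
- cams.camera_info(name): a dict with "intrinsics" (3x3 intrinsics, pixels), "pose" (4x4, takes a point from camera to world coordinates). Camera axes: x right, y down, z forward; pixel columns grow to the right and rows downward; lengths in m; the calibration is good to about 2 mm. A picture is of the moment at which its call begins: read the wrist's pose just before it. camera_info takes no time and is no camera call; for the wrist camera it gives the pose at the moment of the call.
- ticket.hand_in(): hands the job in; it is judged then, once.
The state is a dict: "time": time; "q": joint angles; "joint_velocities": joint speeds; "joint_torque": joint torques, N m; "position": TCP position; "tool_rot": TCP orientation; "ft_force": force on the tool from outside, world axes, zero at the start; "moment": the same for the moment, N m; "grip_width": finger opening in m; "grip_force": force on a finger pad.
Only numpy, scipy, OpenCV 4.12 (cv2) and the standard library are available. Lean on these libraries where they do the work, as an engineer would, in place of code of your own. Each camera call takes 0.05 s, during which the arm holds its last target. There are 200 camera calls.

## Working session

There is one attempt and no reset: what is moved stays moved. The work goes in short steps, Python scripts to look and compute and a shell command to move; the robot and the scene stay as the last step left them, time stands still between calls to the robot, and variables do not carry over. Pictures are saved under pics/ and viewed, at most 10 in all, crops included, and the job is handed in when it is done.

```bash
mkdir -p pics
python3 - <<'E'
from rig import robot,cams
import cv2,numpy as np
o=robot.get_obs();print({k:np.round(v,3) for k,v in o.items()})
for n in("scene","top"):
    i=cams.camera_info(n);print(n,np.round(i["intrinsics"],1).tolist(),np.round(i["pose"],3).tolist())
    cv2.imwrite(f"pics/{n}.png",cams.camera(n)[:,:,::-1])
E
```

```text
{'time': np.float64(0.0), 'q': array([ 0.922,  0.528,  1.434, -0.   ,  1.181, -0.179]), 'joint_velocities': array([ 0.001,  0.   , -0.   ,  0.001, -0.001, -0.   ]), 'joint_torque': array([-1.0000e-03, -4.4004e+01, -1.7659e+01,  6.3000e-02,  5.8000e-02,
       -0.0000e+00]), 'position': array([0.283, 0.557, 0.291]), 'tool_rot': array([ 0.233,  0.973, -0.001, -0.   ]), 'ft_force': array([-0.817, -0.76 ,  0.471]), 'moment': array([-0.021, -0.018,  0.022]), 'grip_force': np.float64(0.0), 'grip_width': np.float64(0.087)}
scene [[610.5, 0.0, 326.1], [0.0, 610.5, 240.9], [0.0, 0.0, 1.0]] [[0.784, -0.329, 0.526, -0.201], [-0.62, -0.433, 0.654, -1.004], [0.013, -0.839, -0.544, 0.846], [0.0, 0.0, 0.0, 1.0]]
top [[434.4, 0.0, 311.9], [0.0, 434.4, 235.9], [0.0, 0.0, 1.0]] [[0.004, -0.981, 0.196, 0.306], [-1.0, -0.008, -0.015, -0.047], [0.016, -0.196, -0.98, 1.156], [0.0, 0.0, 0.0, 1.0]]
```

View pics/top.png

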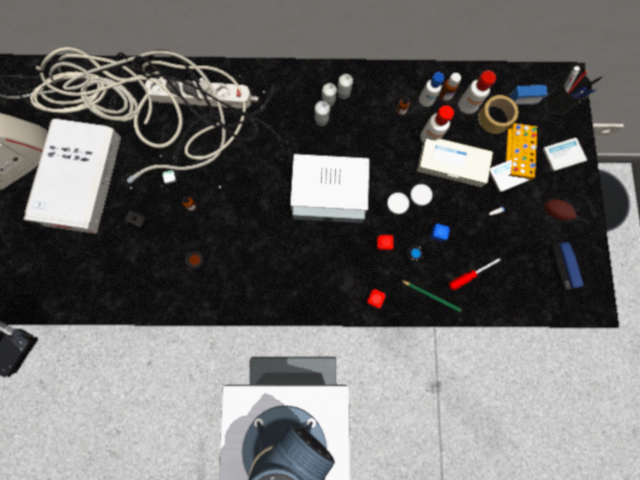

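View pics/scene.png

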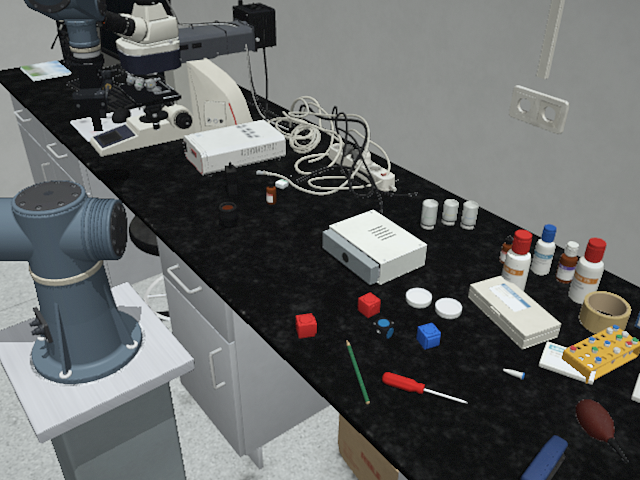

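The top view shows the white store at about (330,187), with its front facing the robot. Cube-like things are:
- black at (135,217)
- red at (386,242) and (377,298)
- blue at (441,232)
- a white-topped thing at (169,177)

The eyepiece is at (195,260) and the bottle at (190,203). I choose the black one and will check it in a crop.

```bash
cat > h.py <<'E'
import numpy as np,cv2
from rig import robot,cams
def ray(info,uv,z):
    K=info["intrinsics"];T=np.array(info["pose"])
    d=T[:3,:3]@np.linalg.solve(K,[uv[0],uv[1],1]);return T[:3,3]+d*(z-T[2,3])/d[2]
def px(info,P):
    K=np.array(info["intrinsics"]);T=np.array(info["pose"])
    c=(np.atleast_2d(P)-T[:3,3])@T[:3,:3];c=c@K.T;return c[:,:2]/c[:,2:]
E
python3 - <<'E'
from h import *
a=cv2.imread("pics/top.png")[160:280,100:220];b=cv2.imread("pics/scene.png")[150:240,200:290]
c=cv2.imread("pics/top.png")[145:230,280:380]
r=lambda x:cv2.resize(x,(400,400),interpolation=cv2.INTER_CUBIC)
im=np.hstack([r(a),r(b)]);im=np.clip(im.astype(float)*1.8,0,255)
cv2.imwrite("pics/c1.png",im)
i=cams.camera_info("top")
for n,uv,z in[("cube",(135,215),.035),("oil",(189,202),.05),("eye",(195,259),.056),("roofFL",(291,208),.062),("roofFR",(368,213),.062),("roofBL",(293,155),.062),("roofBR",(370,158),.062)]:print(n,ray(i,uv,z).round(3))
E
```

```text
cube [0.583 0.402 0.035]
oil [0.616 0.259 0.05 ]
eye [0.464 0.233 0.056]
roofFL [ 0.599 -0.01   0.062]
roofFR [ 0.587 -0.21   0.062]
roofBL [ 0.745 -0.013  0.062]
roofBR [ 0.739 -0.218  0.062][ WARN:0@0.218] global loadsave.cpp:1063 imwrite_ Unsupported depth image for selected encoder is fallbacked to CV_8U.
```

View pics/c1.png

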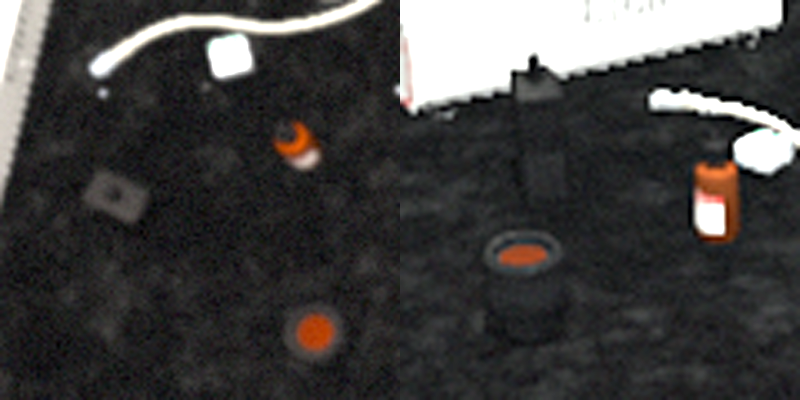

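Run:
```python
from h import *
i=cams.camera_info("wrist");o=robot.get_obs()
from scipy.spatial.transform import Rotation as R
r=R.from_quat(o["tool_rot"]).as_matrix();T=np.array(i["pose"])
print(i["intrinsics"],(r.T@(T[:3,3]-o["position"])).round(3),(r.T@T[:3,:3]).round(3).tolist())
print("tool axes cols",r.round(3).tolist())
print("shift", r.T@(np.array([.583,.402,.26])-o["position"]))
s=cams.camera_info("scene");print(px(s,[[.583,.402,0],[.583,.402,.035],[.583,.402,.08]]))
print(px(i,[[.583,.402,0.03]]))
```

```text
[[383.70300132   0.         322.3288671 ]
 [  0.         383.70300132 242.06335929]
 [  0.           0.           1.        ]] [ 0.067  0.    -0.092] [[-0.0, -0.969, -0.248], [1.0, -0.0, -0.001], [0.0, -0.248, 0.969]]
tool axes cols [[-0.892, 0.453, -0.001], [0.453, 0.892, -0.002], [0.0, -0.002, -1.0]]
shift [-0.33798636 -0.00204674  0.03126824]
[[234.69504325 187.44125234]
 [233.86589431 176.75357344]
 [232.77332906 162.67047458]]
[[321.04069971 506.58293144]]
```

```bash
python3 -m crank '[[-6.2,0,0,0,0,0,0],[-6.2,0,0,0,0,0,0],[-6.2,0,1,0,0,0,0],[-6.2,0,1,0,0,0,0],[-5,0,1,0,0,0,0]]'
python3 - <<'E'
from h import *
i=cams.camera_info("wrist");im=cams.camera("wrist")[:,:,::-1]
np.savez("pics/w1.npz",K=i["intrinsics"],P=i["pose"])
print(px(i,[[.583,.402,0.0]]))
cv2.imwrite("pics/w1.png",np.clip(im.astype(float)*1.6,0,255).astype(np.uint8))
E
```

```text
time: 0.72
position: [0.5501, 0.4211, 0.2615]
tool_rot: [0.233, 0.972, -0.0, -0.0]
ft_force: [0.2, 0.8, -0.5]
grip_width: 0.0874
grip_force: 0.0
[[320.36151097 257.18043823]]
```

View pics/w1.png

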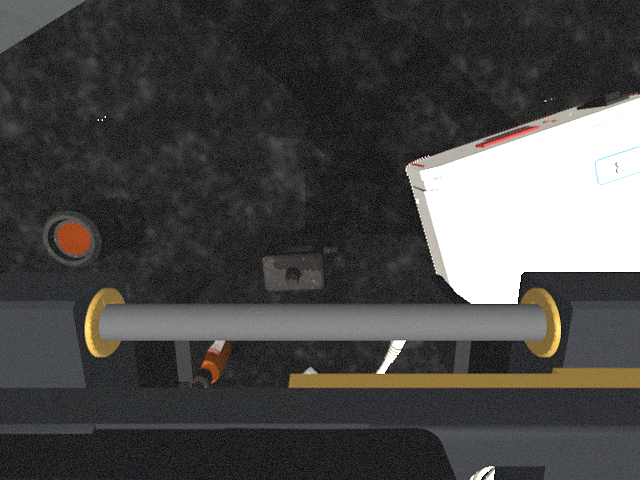

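Run:
```python
from h import *
r=lambda x:cv2.resize(x,(400,300),interpolation=cv2.INTER_CUBIC)
g=lambda n,x,y,w:r(cv2.imread(f"pics/{n}.png")[y:y+w*3//4,x:x+w])
im=np.vstack([np.hstack([g("top",360,215,100),g("scene",340,290,110)]),np.hstack([g("w1",230,220,130),g("scene",200,155,60)])])
cv2.imwrite("pics/c2.png",np.clip(im.astype(float)*1.7,0,255).astype(np.uint8))
```

```text
(no output)
```

View pics/c2.png

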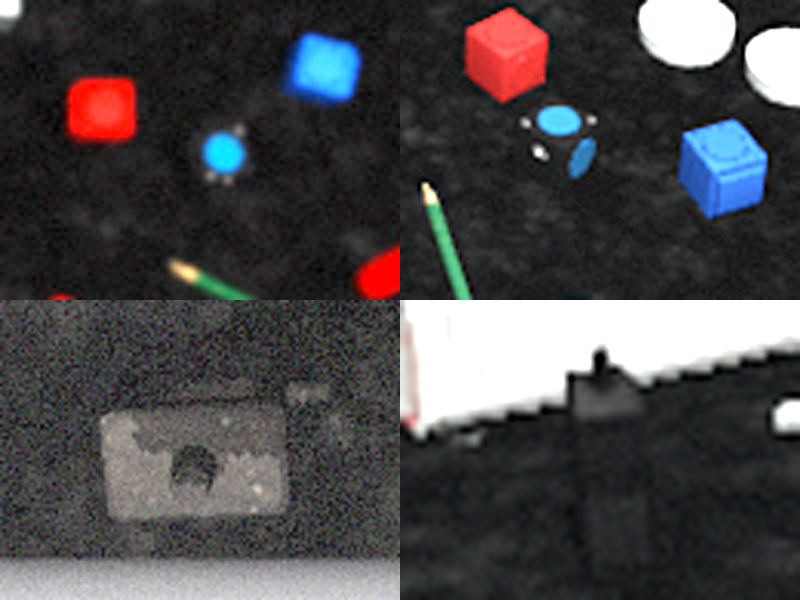

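The real black filter cube is the one in the top view at (416,253): black with blue round windows and corner screws, in the scene view at about (384,325). The thing at (135,217) is a tall dark block and not part of the job. I'll go and look at the cube and the store front from close by.

```bash
cat >> h.py <<'E'
from scipy.spatial.transform import Rotation as R
def shift(t):
    o=robot.get_obs();return (R.from_quat(o["tool_rot"]).as_matrix().T@(np.array(t)-o["position"])*100).round(2)
E
python3 - <<'E'
from h import *
i=cams.camera_info("top")
c=ray(i,(415.8,253.3),.035);print(c, np.linalg.norm(c[:2]))
print(shift([.47,-.2,.29]))
E
```

```text
[ 0.48641105 -0.33713391  0.035     ] 0.591823438616668
[-20.61 -58.82  -2.86]
```

```bash
python3 -m crank '[[-1.9,-5.4,-0.5,0,0,0,0.5],[-1.9,-5.4,-0.5,0,0,0,1],[-1.9,-5.4,-0.5,0,0,0,1],[-1.9,-5.4,-0.5,0,0,0,1],[-1.9,-5.4,-0.5,0,0,0,1]]'; python3 -m crank '[[-1.9,-5.4,0,0,0,0,1],[-1.9,-5.4,0,0,0,0,1],[-1.9,-5.4,0,0,0,0,1],[-1.9,-5.4,0,0,0,0,1],[-1.9,-5.4,0,0,0,0,1]]' ; python3 -m crank '[[-1.6,-4.8,0,0,0,0,1],[0,0,0,0,0,-0.14,1],[0,0,0,0,0,-0.14,1],[0,0,0,0,0,-0.14,1],[0,0,0,0,0,0,1]]'
python3 - <<'E'
from h import *
i=cams.camera_info("wrist");im=cams.camera("wrist")[:,:,::-1]
np.savez("pics/w2.npz",intrinsics=i["intrinsics"],pose=i["pose"])
print(px(i,[[.486,-.337,0.035],[.593,-.11,.062]]))
cv2.imwrite("pics/w2.png",np.clip(im.astype(float)*1.5,0,255).astype(np.uint8))
E
```

```text
time: 1.4
position: [0.5098, 0.1374, 0.2873]
tool_rot: [0.233, 0.973, -0.0, -0.0]
ft_force: [-0.2, -1.1, -1.0]
grip_width: 0.0451
grip_force: 0.0
time: 2.02
position: [0.4724, -0.1464, 0.2872]
tool_rot: [0.233, 0.973, 0.0, -0.0]
ft_force: [0.6, 0.7, -0.2]
grip_width: 0.0015
grip_force: 0.0
time: 2.65
position: [0.4653, -0.1946, 0.2871]
tool_rot: [0.026, 1.0, 0.0, -0.0]
ft_force: [0.2, -0.1, 0.3]
grip_width: 0.0009
grip_force: 0.0
[[170.61915732 249.90691031]
 [420.88054652 356.93785732]]
```

View pics/w2.png

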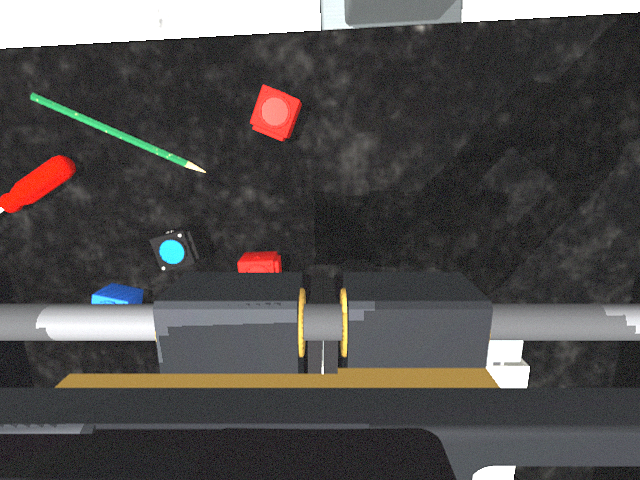

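Run:
```python
from h import *
a=cv2.resize(cv2.imread("pics/w2.png")[215:290,130:220],(360,300),interpolation=cv2.INTER_CUBIC)
b=cv2.resize(cv2.imread("pics/top.png")[145:230,280:382],(432,360),interpolation=cv2.INTER_CUBIC)
c=np.zeros((360,800,3),np.uint8);c[:300,:360]=np.clip(a.astype(float)*1.8,0,255);c[:,368:]=b
cv2.imwrite("pics/c3.png",c)
```

```text
(no output)
```

View pics/c3.png

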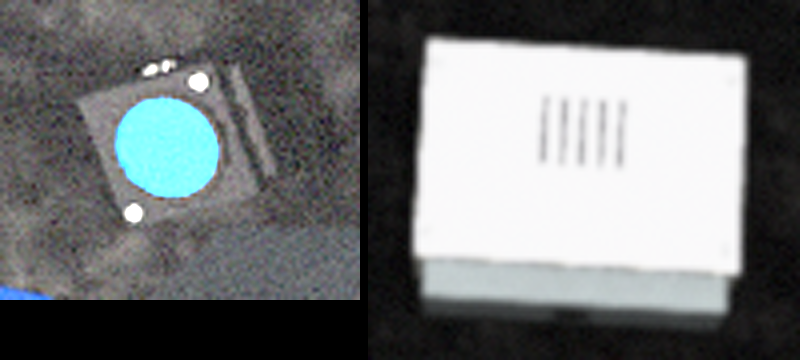

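Run:
```python
from h import *
i=cams.camera_info("top")
P=[ray(i,u,.062) for u in[(293.9,154),(369.5,158.5),(368.1,209.7),(290.9,205.7)]]
for p in P:print(p.round(4))
BL,BR,FR,FL=P
for a,b in[(FR,FL),(BR,BL)]:d=b-a;print(np.hypot(*d[:2]),np.degrees(np.arctan2(-d[0],d[1])))
for a,b in[(FR,BR),(FL,BL)]:d=b-a;print(np.hypot(*d[:2]),np.degrees(np.arctan2(d[1],d[0])))
DL,DR=ray(i,(292.5,215.4),.0565),ray(i,(364,219.4),.0565);print(DL,DR,(DL+DR)/2,np.degrees(np.arctan2(DR[0]-DL[0],DL[1]-DR[1])))
w=np.load("pics/w2.npz")
for n,u,z in[("disc",(167,147),.035),("TL",(78,102),.035),("TR",(218,62),.035),("BR",(260,190),.035),("BL",(122,228),.035),("s1",(200,82),.035),("s2",(133,213),.035),("f1",(235,65),.035),("f2",(275,175),.035),("f1",(235,65),.02),("f2",(275,175),.02)]:
    print(n,z,ray(w,(130+u[0]/4,215+u[1]/4),z).round(4))
s=cams.camera_info("scene")
f=lambda u,z:ray(s,(340+(u[0]-400)*110/400,290+u[1]*82/300),z).round(4)
print("scene disc",f((558,120),.035),"sidewin",f((582,157),.0175),"screw",f((540,152),.0175),f((525,122),.035),f((592,120),.035))
```

```text
[ 0.7478 -0.0152  0.062 ]
[ 0.7373 -0.217   0.062 ]
[ 0.5961 -0.2103  0.062 ]
[ 0.6051 -0.0092  0.062 ]
0.20129721446046417 -2.5611692111308924
0.20207213076899966 -2.981556736218115
0.14128673559923347 -2.7256416591697543
0.14276923676608974 -2.415128825495631
[ 0.58056011 -0.01354473  0.0565    ] [ 0.57140664 -0.19987     0.0565    ] [ 0.57598338 -0.10670736  0.0565    ] -2.812467353012499
disc 0.035 [ 0.4878 -0.3362  0.035 ]
TL 0.035 [ 0.476  -0.3552  0.035 ]
TR 0.035 [ 0.4683 -0.3215  0.035 ]
BR 0.035 [ 0.4994 -0.316   0.035 ]
BL 0.035 [ 0.507  -0.3498  0.035 ]
s1 0.035 [ 0.4728 -0.3263  0.035 ]
s2 0.035 [ 0.5035 -0.3466  0.035 ]
f1 0.035 [ 0.4692 -0.3177  0.035 ]
f2 0.035 [ 0.4959 -0.312   0.035 ]
f1 0.02 [ 0.4723 -0.3232  0.02  ]
f2 0.02 [ 0.5002 -0.3172  0.02  ]
scene disc [ 0.4868 -0.3388  0.035 ] sidewin [ 0.491  -0.3556  0.0175] screw [ 0.4751 -0.3382  0.0175] [ 0.4711 -0.3288  0.035 ] [ 0.5019 -0.3504  0.035 ]
```

Run:
```python
from h import *
print(shift([.535,-.1065,.09]))
```

```text
[-6.5   9.15 19.71]
```

```bash
python3 -m crank '[[-1,4.6,4,0,0,0,1],[-1,4.5,4,0,0,0,1],[-1.5,0,4,0,0,0,1],[-1.5,0,4,0,0,0,1],[-1.5,0,3.8,0,0,0,1]]'; python3 -m crank '[[-1,0,0,0,0,0,1],[-0.8,0,0,0,0,0,1],[-0.4,0,0,0,0,0,1],[0,0,0,0,0,0,1]]'
```

```text
time: 3.32
position: [0.5356, -0.1068, 0.0879]
tool_rot: [0.026, 1.0, -0.0, 0.0]
ft_force: [0.2, 0.5, -0.4]
grip_width: 0.0008
grip_force: 0.0
time: 3.82
position: [0.5577, -0.1086, 0.0909]
tool_rot: [0.025, 1.0, -0.0, 0.001]
ft_force: [-0.6, 0.0, -0.9]
grip_width: 0.0003
grip_force: 0.0
```

```bash
python3 -m crank '[[-0.5,0,0,0,0,0,1],[-0.4,0,0,0,0,0,1],[-0.2,0,0,0,0,0,1],[0,0,0,0,0,0,1]]';python3 -m crank '[[-0.3,0,0,0,0,0,1],[0,0,0,0,0,0,1]]'; python3 -m crank '[[-0.1,0,0,0,0,0,1],[-0.1,0,0,0,0,0,1]]'; python3 -m crank '[[-0.1,0,0,0,0,0,1],[0,0,0,0,0,0,1]]'
```

```text
time: 4.32
position: [0.5677, -0.1088, 0.0892]
tool_rot: [0.025, 1.0, 0.0, -0.0]
ft_force: [-1.4, -0.3, 0.5]
grip_width: 0.0006
grip_force: 0.3
time: 4.58
position: [0.5702, -0.1088, 0.0891]
tool_rot: [0.025, 1.0, 0.0, -0.001]
ft_force: [-4.1, -1.3, 1.8]
grip_width: 0.0005
grip_force: 1.6
time: 4.82
position: [0.5724, -0.109, 0.0891]
tool_rot: [0.025, 1.0, 0.0, -0.001]
ft_force: [-3.6, 0.8, 0.3]
grip_width: 0.0003
grip_force: 1.8
time: 5.08
position: [0.5739, -0.109, 0.0891]
tool_rot: [0.025, 1.0, 0.0, -0.0]
ft_force: [-3.5, -0.7, -1.7]
grip_width: 0.0004
grip_force: 1.5
```

```bash
python3 -m crank '[[-0.1,0,0,0,0,0,1],[0,0,0,0,0,0,1]]' | sed -n '2p;4p'; python3 -m crank '[[-0.05,0,0,0,0,0,1],[0,0,0,0,0,0,1]]'| sed -n '2p;4p'; python3 -m crank '[[-0.05,0,0,0,0,0,1],[0,0,0,0,0,0,1]]'| sed -n '2p;4p'
```

```text
position: [0.5749, -0.1091, 0.0891]
ft_force: [-3.4, 0.3, -2.6]
position: [0.5753, -0.1091, 0.0892]
ft_force: [-3.6, 1.5, -2.5]
position: [0.5759, -0.1092, 0.0893]
ft_force: [-3.6, 1.2, -1.7]
```

```bash
python3 -m crank '[[-0.1,0,0,0,0,0,1],[0,0,0,0,0,0,1]]' | sed -n '2p;4p'; python3 -m crank '[[-0.1,0,0,0,0,0,1],[0,0,0,0,0,0,1]]'| sed -n '2p;4p'
```

```text
position: [0.5771, -0.1093, 0.0894]
ft_force: [-2.7, 0.5, -2.4]
position: [0.5783, -0.1094, 0.0894]
ft_force: [-3.2, 1.0, -1.9]
```

```bash
python3 -m crank '[[-0.1,0,0,0,0,0,1],[0,0,0,0,0,0,1]]' | sed -n '2p;4p'; python3 -m crank '[[-0.1,0,0,0,0,0,1],[0,0,0,0,0,0,1]]'| sed -n '2p;4p'
```

```text
position: [0.5794, -0.1095, 0.0895]
ft_force: [-1.7, 1.0, -0.5]
position: [0.58, -0.1096, 0.0895]
ft_force: [-3.2, 0.7, 0.8]
```

```bash
python3 -m crank '[[-0.1,0,0,0,0,0,1],[0,0,0,0,0,0,1]]' | sed -n '2p;4p'
```

```text
position: [0.5803, -0.1096, 0.0895]
ft_force: [-5.6, 0.1, 1.8]
```

```bash
python3 -m crank '[[-0.1,0,0,0,0,0,1],[0,0,0,0,0,0,1]]' | sed -n '2p;4p'
```

```text
position: [0.5807, -0.1096, 0.0895]
ft_force: [-7.4, 0.5, 3.9]
```

```bash
python3 -m crank '[[-0.1,0,0,0,0,0,1],[0,0,0,0,0,0,1]]' | sed -n '2p;4p'
```

```text
position: [0.581, -0.1096, 0.0895]
ft_force: [-7.1, -0.5, 4.4]
```

```bash
python3 -m crank '[[-0.1,0,0,0,0,0,1],[0,0,0,0,0,0,1]]' | sed -n '2p;4p'
```

```text
position: [0.5813, -0.1096, 0.0895]
ft_force: [-9.9, -0.2, 6.9]
```

```bash
python3 -m crank '[[-0.1,0,0,0,0,0,1],[0,0,0,0,0,0,1]]' | sed -n '2p;4p'
```

```text
position: [0.5817, -0.1096, 0.0895]
ft_force: [-11.6, -1.3, 5.2]
```

```bash
python3 -m crank '[[-0.1,0,0,0,0,0,1],[0,0,0,0,0,0,1]]' | sed -n '2p;4p'
```

```text
position: [0.582, -0.1097, 0.0895]
ft_force: [-12.4, -2.8, 7.9]
```

```bash
python3 -m crank '[[-0.1,0,0,0,0,0,1],[0,0,0,0,0,0,1]]' | sed -n '2p;4p'
```

```text
position: [0.5823, -0.1096, 0.0895]
ft_force: [-14.8, -2.8, 9.4]
```

```bash
python3 -m crank '[[0.5,0,0,0,0,0,1],[1,0,0,0,0,0,1],[2,0,0,0,0,0,1],[3.5,0,0,0,0,0,1],[6,0,0,0,0,0,1]]'; python3 -m crank '[[0,0,-6,0,0,0,0.5],[0,0,-6,0,0,0,0],[0,0,-6,0,0,0,0],[0,0,-3,0,0,0,0]]';  python3 - <<'E'
from h import *
c=[cams.camera(n)[:,:,::-1] for n in("top","scene")]
a=cv2.resize(c[0][140:290,270:450],(480,400),interpolation=cv2.INTER_CUBIC)
b=cv2.resize(c[1][180:330,300:430],(320,369),interpolation=cv2.INTER_CUBIC)
o=np.zeros((400,800,3),np.uint8);o[:,:480]=a;o[:369,480:]=b
cv2.imwrite("pics/c4.png",np.clip(o.astype(float)*1.3,0,255).astype(np.uint8));cv2.imwrite("pics/top2.png",c[0])
E
```

```text
time: 9.2
position: [0.4606, -0.1054, 0.0901]
tool_rot: [0.024, 1.0, -0.002, 0.005]
ft_force: [-0.0, 0.3, -0.3]
grip_width: 0.0006
grip_force: 0.0
time: 9.7
position: [0.4598, -0.1047, 0.3038]
tool_rot: [0.025, 1.0, -0.003, 0.006]
ft_force: [0.8, -0.4, -0.2]
grip_width: 0.0321
grip_force: 0.0
```

View pics/c4.png

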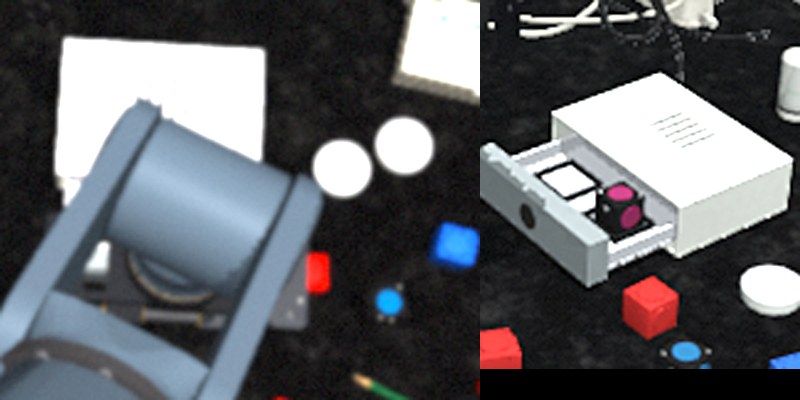

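Run:
```python
from h import *
o=robot.get_obs();print(o["q"].round(3),o["tool_rot"].round(4),shift([.487,-.337,.25]))
```

```text
[-0.461  0.302  1.797  0.     1.028 -1.983] [ 0.0249  0.9997 -0.0031  0.0069] [ -3.72 -23.01   5.59]
```

```bash
python3 -m crank '[[-0.9,-5.7,0.5,0,0,0,0],[-0.9,-5.8,0.5,0,0,0,0],[-1,-5.8,0.5,0,0,0,0],[-0.9,-5.7,0.5,0,0,0,0],[0,0,0,0,0,0.18,0]]' >/dev/null; python3 -m crank '[[0,0,0,0,0,0.18,0],[0,0,0,0,0,0.18,0],[0,0,0,0,0,0.18,0],[0,0,0,0,0,0.18,0],[0,0,0,0,0,0.18,0]]'>/dev/null;python3 -m crank '[[0,0,0,0,0,0.18,0],[0,0,0,0,0,0.05,0],[0,0,2,0,0,0,0],[0,0,2,0,0,0,0],[0,0,0,0,0,0,0]]'
python3 - <<'E'
from h import *
i=cams.camera_info("wrist");im=cams.camera("wrist")[:,:,::-1]
np.savez("pics/w3.npz",intrinsics=i["intrinsics"],pose=i["pose"])
print(px(i,[[.487,-.337,0.035]]),shift([.487,-.337,.25]))
cv2.imwrite("pics/w3.png",np.clip(im.astype(float)*1.5,0,255).astype(np.uint8))
E
```

```text
time: 11.68
position: [0.4821, -0.3345, 0.2369]
tool_rot: [0.629, 0.778, 0.0, -0.002]
ft_force: [0.6, -0.8, 0.2]
grip_width: 0.087
grip_force: 0.0
[[328.15962786 237.45396199]] [-0.28  0.39 -1.19]
```

View pics/w3.png

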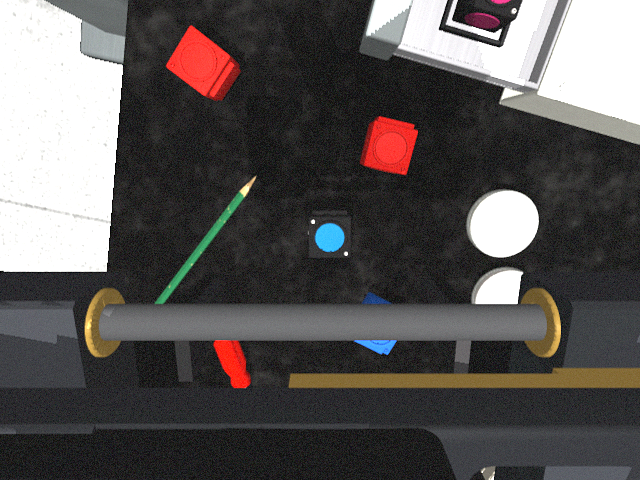

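```bash
python3 -m crank '[[-0.2,0.55,4,0,0,0,0],[0,0,5,0,0,0,0],[0,0,4,0,0,0,0],[0,0,2.6,0,0,0,0],[0,0,0,0,0,0,0]]' 12; python3 -m crank '[[0,0,0,0,0,0,1],[0,0,0,0,0,0,1],[0,0,0,0,0,0,1],[0,0,0,0,0,0,1]]' 12;python3 -m crank '[[0,0,-3,0,0,0,1],[0,0,-5,0,0,0,1],[0,0,0,0,0,0,1]]'
python3 - <<'E'
from h import *
print(shift([.5595,-.0678,.17]),robot.get_obs()["q"])
E
```

```text
time: 12.35
position: [0.4881, -0.3355, 0.082]
tool_rot: [0.629, 0.778, 0.0, -0.001]
ft_force: [-0.0, 0.4, -0.5]
grip_width: 0.0867
grip_force: 0.0
time: 12.85
position: [0.4887, -0.3359, 0.0841]
tool_rot: [0.629, 0.778, -0.0, 0.001]
ft_force: [0.4, -0.1, -1.4]
grip_width: 0.0549
grip_force: 0.0
time: 13.22
position: [0.4903, -0.3375, 0.1674]
tool_rot: [0.629, 0.778, -0.0, 0.005]
ft_force: [-0.1, 0.3, 0.5]
grip_width: 0.0248
grip_force: 0.0
[24.91 12.42 -0.39] [-7.90416128e-01  6.50018968e-01  1.61879151e+00  1.78118986e-05
  8.63713032e-01 -1.00156011e+00]
```

The fingers were still closing when I lifted. They were wider than the cube as the tips cleared it, so I'll reopen, go back down, wait for the grip and then check the width.

```bash
python3 -m crank '[[0,0,0,0,0,0,0],[0,0,0,0,0,0,0],[0,0,0,0,0,0,0],[0,0,0,0,0,0,0],[0,0,0,0,0,0,0]]'
python3 - <<'E'
from h import *
i=cams.camera_info("wrist");im=cams.camera("wrist")[:,:,::-1]
h=cv2.inRange(im,np.array([150,100,0],np.uint8),np.array([255,200,90],np.uint8))
n,l,s,c=cv2.connectedComponentsWithStats(h)
for k in range(1,n):
  if s[k][4]>100:print(c[k],s[k][4],ray(i,c[k],.035))
print(px(i,[.4885,-.3357,.035]))
cv2.imwrite("pics/w4.png",im)
E
```

```text
time: 13.85
position: [0.4883, -0.3357, 0.163]
tool_rot: [0.629, 0.778, 0.0, -0.0]
ft_force: [0.2, -0.1, 0.7]
grip_width: 0.0674
grip_force: 0.0
[321.64974093 262.90880829] 965 [ 0.48827416 -0.33741062  0.035     ]
[388.80657895 364.91578947] 760 [ 0.54498132 -0.39567388  0.035     ]
[[322.61366443 260.31785863]]
```

```bash
python3 -m crank '[[0,0,0,0,0,0,0],[0,0,3,0,0,0,0],[0,0,3,0,0,0,0],[0,0,2.2,0,0,0,0],[0,0,0,0,0,0,1]]' 12; python3 -m crank '[[0,0,0,0,0,0,1],[0,0,0,0,0,0,1],[0,0,0,0,0,0,1],[0,0,0,0,0,0,1],[0,0,0,0,0,0,1]]' 12;python3 -m crank '[[0,0,0,0,0,0,1],[0,0,0,0,0,0,1],[0,0,0,0,0,0,1]]' 12
```

```text
time: 14.52
position: [0.4876, -0.335, 0.0798]
tool_rot: [0.629, 0.778, 0.0, -0.002]
ft_force: [0.1, 0.6, 0.2]
grip_width: 0.0824
grip_force: 0.0
time: 15.15
position: [0.4885, -0.3358, 0.0816]
tool_rot: [0.629, 0.778, -0.0, 0.0]
ft_force: [-0.4, 0.0, 0.2]
grip_width: 0.0351
grip_force: 0.2
time: 15.52
position: [0.4885, -0.3358, 0.0816]
tool_rot: [0.629, 0.778, -0.0, 0.0]
ft_force: [0.5, -0.6, 2.8]
grip_width: 0.0342
grip_force: 12.0
```

```bash
python3 -m crank '[[0,0,-2,0,0,0,1],[0,0,-4,0,0,0,1],[0,0,-3,0,0,0,1],[0,0,0,0,0,0.13,1],[0,0,0,0,0,0.128,1]]';python3 -m crank '[[0,0,0,0,0,0,1],[0,0,0,0,0,0,1]]'
python3 - <<'E'
from h import *
print(shift([.5595,-.0678,.17]))
c=cams.camera("scene")[:,:,::-1];cv2.imwrite("pics/scene2.png",c)
c=cams.camera("top")[:,:,::-1];cv2.imwrite("pics/top3.png",c)
cv2.imwrite("pics/c5.png",np.hstack([cv2.resize(c[140:260,270:430],(400,300),interpolation=cv2.INTER_CUBIC)]+[cv2.resize(cv2.imread("pics/scene2.png")[200:320,310:470],(400,300))]))
E
```

```text
time: 16.15
position: [0.4884, -0.3357, 0.1716]
tool_rot: [0.725, 0.689, 0.0, 0.0]
ft_force: [1.1, -0.8, -1.1]
grip_width: 0.0342
grip_force: 12.0
time: 16.4
position: [0.4883, -0.3356, 0.1709]
tool_rot: [0.723, 0.691, -0.0, -0.0]
ft_force: [0.2, -0.3, -0.4]
grip_width: 0.034
grip_force: 12.0
[27.07  5.91  0.1 ]
```

View pics/c5.png

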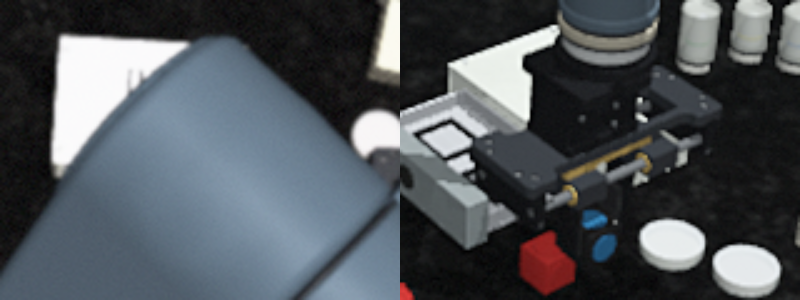

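The cube is held upright under the gripper, and the left nest is empty in the scene crop at about (449,145). I have used all my picture views, so I'll check the nest position numerically.

Run:
```python
from h import *
s=cams.camera_info("scene");g=cv2.cvtColor(cv2.imread("pics/scene2.png"),cv2.COLOR_BGR2GRAY)
th=np.radians(-2.7);X=np.array([np.cos(th),np.sin(th),0]);Y=np.array([-X[1],X[0],0])
N=np.array([.5595,-.0678,0])
q=lambda a,b,z:np.array([N+sx*a*X+sy*b*Y+[0,0,z] for sx,sy in[(-1,-1),(-1,1),(1,1),(1,-1)]])
for nm,a,b,z in[("floor",.021,.0235,.018),("rim outer top",.024,.0265,.025),("rim inner top",.021,.0235,.025)]:print(nm,px(s,q(a,b,z)).round(1).tolist())
c=g[244:276,310:356]
for r in range(0,32,2):print(244+r,' '.join(f"{v:3d}" for v in c[r]))
```

```text
floor [[326.8, 264.7], [315.4, 255.5], [329.5, 250.0], [341.1, 259.0]]
rim outer top [[326.5, 263.3], [313.6, 252.9], [329.8, 246.6], [342.9, 256.7]]
rim inner top [[326.8, 262.3], [315.4, 253.1], [329.6, 247.6], [341.1, 256.6]]
244 112 178 219 209 215 201 158 140 147 149 149 151 150 148 146 153 169 185 208 208 209 225 224 225 217 203 188 140 138 135 120 114 115 116 111 116 140 158 165 171 171 170 161 156 192 230
246 194 145 144 149 149 149 150 148 147 143 157 160 172 212 212 217 227 228 230 217 195 217 225 220 221 222 217 181 136 144 149 140 120 116 115 117 115 113 123 146 164 160 160 173 166 155
248 149 150 148 148 143 157 172 187 211 218 227 227 228 231 221 190 155  89  75   0   0  51 145 197 217 224 221 222 224 218 183 138 146 148 132 111 113 117 116 111 114 136 157 167 170 175
250 159 174 208 210 213 225 226 229 224 204 193 159  99  76   0   0  62 108 159 213 217 181  29   0  90 170 213 226 220 220 221 223 217 183 141 145 140 138 122 117 116 116 112 116 136 155
252 173 173 187 210 213 186 155  82  37   0   0  23  76 160 209 221 230 225 221 219 218 223 222 193 129   0  18 127 197
[... 1436 characters left out ...]
 114 113 113 112 112 110 109 105 101 127 178 205 201 156  94  78   3   4   8  38  55  35  12  14  20  30  34  33  30  33  46  62  71  64
270  17  24  23  23  38  74  88  85  85  83  82  87 104 115 113 113 112 112 112 112 112 110 108 110 100  49  16  53 124 132  38  20  52  65  31  15  19  13  19  25  30  33  31  28  42  60
272  42  17  23  24  21  64  92  87  86  85  85  85  83  85 113 150 164 164 143 102 105 106 105 104 107 113 112  76  44  58  26  11  12  18  13  14  19  18  16  15  17  24  29  34  31  29
274  87  65  24  14  23  62  90  87  85  86  87  86  86  87  88  89 117 158 182 184 180 179 179 179 172 157 158 161 163 150  98   3  15  11  19  17  17  17  16  18  17  12  19  17  25  31
```

```bash
python3 -m crank '[[5.4,1.2,0,0,0,0,1],[5.4,1.2,0,0,0,0,1],[5.4,1.2,0,0,0,0,1],[5.4,1.2,0,0,0,0,1],[5.45,1.1,0,0,0,0,1]]'; python3 -m crank '[[0,0,0,0,0,0,1],[0,0,0,0,0,0,1]]'
python3 - <<'E'
from h import *
print(shift([.5595,-.0678,.0996]), R.from_quat(robot.get_obs()["tool_rot"]).as_matrix()[:,:2].round(3).tolist())
i=cams.camera_info("wrist");im=cams.camera("wrist")[:,:,::-1];cv2.imwrite("pics/w5.png",im)
print(px(i,[[.5595,-.0678,.018]]))
E
```

```text
time: 17.12
position: [0.5606, -0.0667, 0.1713]
tool_rot: [0.723, 0.691, 0.0, 0.0]
ft_force: [1.5, -0.5, -0.3]
grip_width: 0.034
grip_force: 12.0
time: 17.38
position: [0.5602, -0.0684, 0.1713]
tool_rot: [0.723, 0.691, -0.0, 0.0]
ft_force: [-0.4, -1.3, 0.1]
grip_width: 0.0337
grip_force: 12.0
[ 0.06 -0.07  7.17] [[0.045, 0.999], [0.999, -0.045], [-0.001, 0.0]]
[[321.29614237 248.02276554]]
```

```bash
python3 -m crank '[[0.05,-0.07,2.5,0,0,0,1],[0,0,2,0,0,0,1],[0,0,1.5,0,0,0,1],[0,0,0.5,0,0,0,1],[0,0,0,0,0,0,1]]';python3 -m crank '[[0,0,0.3,0,0,0,1],[0,0,0,0,0,0,1]]'; python3 -m crank '[[0,0,0.2,0,0,0,1],[0,0,0,0,0,0,1]]'
```

```text
time: 18.05
position: [0.5594, -0.0683, 0.1062]
tool_rot: [0.724, 0.69, -0.0, -0.0]
ft_force: [-0.2, 0.2, -1.5]
grip_width: 0.0339
grip_force: 12.0
time: 18.3
position: [0.5596, -0.0677, 0.1037]
tool_rot: [0.723, 0.69, 0.0, 0.0]
ft_force: [0.6, -0.1, -0.3]
grip_width: 0.0339
grip_force: 12.0
time: 18.55
position: [0.5594, -0.0677, 0.1014]
tool_rot: [0.723, 0.69, -0.0, -0.0]
ft_force: [0.5, -0.2, -0.5]
grip_width: 0.0337
grip_force: 12.0
```

```bash
python3 -m crank '[[0,0,0.13,0,0,0,1],[0,0,0,0,0,0,1]]'; python3 -m crank '[[0,0,0,0,0,0,0.52],[0,0,0,0,0,0,0.52],[0,0,0,0,0,0,0.52],[0,0,0,0,0,0,0.52]]'
```

```text
time: 18.8
position: [0.5593, -0.0677, 0.0999]
tool_rot: [0.724, 0.69, -0.0, -0.0]
ft_force: [0.2, 0.2, -1.2]
grip_width: 0.0338
grip_force: 12.0
time: 19.3
position: [0.5594, -0.0678, 0.1001]
tool_rot: [0.724, 0.69, 0.0, 0.0]
ft_force: [0.7, -0.1, -0.1]
grip_width: 0.0413
grip_force: 0.0
```

Released. Now I rise, back off toward the robot and check the placing in the images numerically.

```bash
python3 -m crank '[[0,0,-2,0,0,0,0.52],[0,0,-4,0,0,0,0.52],[0,0,-5,0,0,0,0.52],[0,0,-5,0,0,0,0.52],[0,-4,-3,0,0,0,0.52]]'; python3 -m crank '[[0,0,0,0,0,0,1],[0,0,0,0,0,0,1]]'
python3 - <<'E'
from h import *
def discs(n,z=(.053,)):
    i=cams.camera_info(n);im=cams.camera(n)[:,:,::-1];cv2.imwrite(f"pics/{n}6.png",im)
    hsv=cv2.cvtColor(np.ascontiguousarray(im),cv2.COLOR_BGR2HSV)
    for nm,lo,hi in[("blue",(88,100,60),(118,255,255)),("pink",(140,80,40),(172,255,255))]:
        k,l,s,c=cv2.connectedComponentsWithStats(cv2.inRange(hsv,lo,hi))
        for j in range(1,k):
            if s[j][4]>12:print(n,nm,c[j].round(1),s[j].tolist(),[ray(i,c[j],q).round(4).tolist() for q in(.053,.0355)])
discs("scene");discs("wrist")
i=cams.camera_info("scene");print("pred top disc",px(i,[[.5594,-.0678,.053]]))
E
```

```text
time: 19.92
position: [0.5222, -0.0669, 0.2932]
tool_rot: [0.723, 0.69, 0.002, 0.004]
ft_force: [0.1, -0.4, 0.3]
grip_width: 0.0416
grip_force: 0.0
time: 20.18
position: [0.5196, -0.0659, 0.29]
tool_rot: [0.724, 0.69, 0.0, 0.0]
ft_force: [0.2, 0.8, -0.2]
grip_width: 0.0287
grip_force: 0.0
scene blue [548.5 232.9] [542, 224, 14, 18, 201] [[1.0246, -0.353, 0.053], [1.0516, -0.3387, 0.0355]]
scene blue [328.5 245.7] [324, 243, 10, 6, 54] [[0.558, -0.0702, 0.053], [0.5747, -0.0495, 0.0355]]
scene blue [332.6 255. ] [329, 251, 8, 9, 61] [[0.541, -0.1067, 0.053], [0.5574, -0.0869, 0.0355]]
scene blue [524.7 303.1] [520, 300, 10, 7, 17] [[0.7474, -0.4867, 0.053], [0.7684, -0.4753, 0.0355]]
scene blue [637.1 320.6] [635, 312, 5, 17, 34] [[0.8809, -0.6594, 0.053], [0.9048, -0.6518, 0.0355]]
scene blue [428.3 335.3] [416, 322, 25, 28, 504] [[0.5153, -0.4337, 0.053], [0.5311, -0.4211, 0.0355]]
scene blue [615.2 326.4] [613, 325, 6, 4, 18] [[0.8292, -0.6419, 0.053], [0.8519, -0.6339, 0.0355]]
scene blue [591.9 338.3] [590, 337, 5, 4, 14] [[0.7606, -0.6328, 0.053], [0.7818, -0.6246, 0.0355]]
scene blue [607. 342.] [605, 341, 5, 3, 13] [[0.7742, -0.6566, 0.053], [0.7957, -0.6489, 0.0355]]
scene blue [597.9 358.6] [596, 357, 5, 4, 17] [[0.7188, -0.6709, 0.053], [0.7391, -0.6636, 0.0355]]
scene blue [523.1 375.3] [522, 372, 3, 8, 16] [[0.5725, -0.6119, 0.053], [0.5896, -0.6032, 0.0355]]
scene blue [545.7 459.2] [522, 435, 46, 45, 1025] [[0.4513, -0.7435, 0.053], [0.4657, -0.7378, 0.0355]]
scene pink [350. 261.] [345, 258, 11, 7, 63] [[0.5573, -0.1494, 0.053], [0.5741, -0.1305, 0.0355]]
scene pink [353.9 270.6] [350, 266, 9, 10, 70] [[0.5402, -0.1833, 0.053], [0.5566, -0.1652, 0.0355]]
wrist blue [367.6 224.4] [354, 211, 28, 27, 581] [[0.5591, -0.0685, 0.053], [0.561, -0.0722, 0.0355]]
pred top disc [[328.34896654 245.03044785]]
```

The top disc is at (0.559,-0.069) at the seated height, 80 mm beside the stored cube, so it is flat in the nest. Next I turn the tool back and come down in front of the door.

```bash
python3 -m crank '[[-2,-3.6,0,0,0,0,1],[-2,-3.7,0,0,0,0,1],[0,0,0,0,0,-0.175,1],[0,0,0,0,0,-0.175,1],[0,0,0,0,0,-0.175,1]]'>/dev/null; python3 -m crank '[[0,0,0,0,0,-0.175,1],[0,0,0,0,0,-0.175,1],[0,0,0,0,0,-0.175,1],[0,0,0,0,0,-0.175,1],[0,0,0,0,0,-0.175,1]]' >/dev/null;  python3 -m crank '[[0,0,0,0,0,-0.175,1],[0,0,0,0,0,0,1],[0,0,0,0,0,0,1]]'
python3 - <<'E'
from h import *
print(shift([.45,-.1027,.089]), R.from_quat(robot.get_obs()["tool_rot"]).as_matrix()[:,:2].round(3).tolist())
E
```

```text
time: 21.9
position: [0.4448, -0.1025, 0.2894]
tool_rot: [0.023, 1.0, 0.0, -0.001]
ft_force: [0.4, 0.0, -0.1]
grip_width: 0.0004
grip_force: 0.0
[-5.400e-01 -1.000e-02  2.004e+01] [[-0.999, 0.045], [0.045, 0.999], [0.001, 0.001]]
```

```bash
python3 -m crank '[[0,0,5,0,0,0,1],[0,0,6,0,0,0,1],[0,0,5,0,0,0,1],[0,0,4,0,0,0,1],[-0.5,0,0,0,0,0,1]]'; python3 -m crank '[[-0.6,0,0,0,0,0,1],[-0.6,0,0,0,0,0,1],[-0.4,0,0,0,0,0,1],[-0.4,0,0,0,0,0,1],[-0.4,0,0,0,0,0,1]]';python3 -m crank '[[-0.5,0,0,0,0,0,1],[-0.5,0,0,0,0,0,1],[-0.5,0,0,0,0,0,1],[-0.5,0,0,0,0,0,1],[-0.5,0,0,0,0,0,1]]'
```

```text
time: 22.52
position: [0.4481, -0.1019, 0.0875]
tool_rot: [0.022, 1.0, 0.002, -0.003]
ft_force: [-1.0, 0.5, 0.1]
grip_width: 0.0006
grip_force: 0.0
time: 23.15
position: [0.4738, -0.1036, 0.0905]
tool_rot: [0.021, 1.0, -0.0, 0.0]
ft_force: [-2.7, -0.8, 1.5]
grip_width: 0.0004
grip_force: 1.0
time: 23.78
position: [0.4986, -0.1046, 0.0899]
tool_rot: [0.021, 1.0, 0.0, -0.0]
ft_force: [-2.5, -0.2, 1.9]
grip_width: 0.0009
grip_force: 1.3
```

```bash
for k in 1 2; do python3 -m crank '[[-0.5,0,0,0,0,0,1],[-0.5,0,0,0,0,0,1],[-0.5,0,0,0,0,0,1],[-0.5,0,0,0,0,0,1],[-0.5,0,0,0,0,0,1]]' | sed -n '2p;4p'; done; python3 -m crank '[[-0.5,0,0,0,0,0,1],[-0.5,0,0,0,0,0,1],[-0.4,0,0,0,0,0,1],[-0.3,0,0,0,0,0,1],[0,0,0,0,0,0,1]]' | sed -n '2p;4p'
```

```text
position: [0.5237, -0.1058, 0.09]
ft_force: [-3.8, 0.1, 0.6]
position: [0.5484, -0.107, 0.09]
ft_force: [-5.2, -1.6, 1.1]
position: [0.5663, -0.1078, 0.09]
ft_force: [-2.3, -1.0, -1.0]
```

```bash
python3 -m crank '[[-0.3,0,0,0,0,0,1],[-0.3,0,0,0,0,0,1],[-0.2,0,0,0,0,0,1],[-0.1,0,0,0,0,0,1],[0,0,0,0,0,0,1]]' | sed -n '2p;4p';python3 -m crank '[[-0.2,0,0,0,0,0,1],[-0.1,0,0,0,0,0,1],[0,0,0,0,0,0,1]]' | sed -n '2p;4p'
```

```text
position: [0.5748, -0.108, 0.0901]
ft_force: [-3.3, -1.5, -0.4]
position: [0.5777, -0.1081, 0.0901]
ft_force: [-2.8, -2.9, -0.1]
```

```bash
python3 -m crank '[[-0.15,0,0,0,0,0,1],[0,0,0,0,0,0,1]]' | sed -n '2p;4p'
```

```text
position: [0.5793, -0.1082, 0.0901]
ft_force: [-2.6, -2.4, -0.6]
```

```bash
python3 -m crank '[[-0.15,0,0,0,0,0,1],[0,0,0,0,0,0,1]]' | sed -n '2p;4p'
```

```text
position: [0.5802, -0.1082, 0.0901]
ft_force: [-5.3, -2.5, 1.2]
```

```bash
python3 -m crank '[[-0.15,0,0,0,0,0,1],[0,0,0,0,0,0,1]]' | sed -n '2p;4p'
```

```text
position: [0.5807, -0.1082, 0.0901]
ft_force: [-6.4, -2.9, 2.5]
```

```bash
python3 -m crank '[[-0.15,0,0,0,0,0,1],[0,0,0,0,0,0,1]]' | sed -n '2p;4p'
```

```text
position: [0.5812, -0.1082, 0.0901]
ft_force: [-8.9, -3.7, 5.2]
```

```bash
python3 -m crank '[[-0.1,0,0,0,0,0,1],[0,0,0,0,0,0,1]]' | sed -n '2p;4p'
```

```text
position: [0.5816, -0.1083, 0.0901]
ft_force: [-10.8, -3.8, 4.6]
```

```bash
python3 -m crank '[[-0.1,0,0,0,0,0,1],[0,0,0,0,0,0,1]]' | sed -n '2p;4p'
```

```text
position: [0.5819, -0.1082, 0.0901]
ft_force: [-11.9, -4.0, 6.6]
```

```bash
python3 -m crank '[[-0.1,0,0,0,0,0,1],[0,0,0,0,0,0,1]]' | sed -n '2p;4p'
```

```text
position: [0.5822, -0.1083, 0.0901]
ft_force: [-12.1, -4.7, 7.6]
```

```bash
python3 -m crank '[[-0.1,0,0,0,0,0,1],[0,0,0,0,0,0,1]]' | sed -n '2p;4p'
```

```text
position: [0.5825, -0.1083, 0.0901]
ft_force: [-15.2, -5.0, 9.6]
```

```bash
python3 -m crank '[[0.5,0,0,0,0,0,1],[0.6,0,0,0,0,0,1],[0.6,0,0,0,0,0,1],[0.6,0,0,0,0,0,1],[0.6,0,0,0,0,0,1]]' | sed -n '2p;4p'; python3 -m crank '[[0.8,0,0,0,0,0,1],[1.5,0,0,0,0,0,1],[2,0,0,0,0,0,1],[4,0,0,0,0,0,1],[4,0,-2,0,0,0,1]]' | sed -n '2p;4p'; python3 -m crank '[[0,0,-5,0,0,0,1],[0,0,-6,0,0,0,1],[0,0,-5,0,0,0,1],[0,0,0,0,0,0,1]]' | sed -n '2p;4p'; python3 -m crank '[[0,0,0,0,0,0,1],[0,0,0,0,0,0,1],[0,0,0,0,0,0,1],[0,0,0,0,0,0,1],[0,0,0,0,0,0,1]]' | sed -n '1p'
python3 - <<'E'
from h import *
s=cams.camera_info("scene");im=cams.camera("scene")
cv2.imwrite("pics/scene7.png",im[:,:,::-1])
old=cv2.imread("pics/scene.png")[:,:,::-1]
d=np.abs(im.astype(int)-old).max(2)>40
r=d[195:290,315:430];print("changed px store region",r.sum(), "shown at", np.argwhere(r).mean(0)+[195,315] if r.any() else "")
print("eye/oil region",d[180:230,210:285].sum(), "control", d[260:300,440:560].sum())
E
```

```text
position: [0.5594, -0.1074, 0.0904]
ft_force: [1.0, -0.7, 0.0]
position: [0.4342, -0.1017, 0.1097]
ft_force: [-0.1, 0.1, 0.8]
position: [0.4376, -0.1029, 0.2738]
ft_force: [0.5, -0.4, -0.4]
time: 31.02
changed px store region 12 shown at [224.75       340.83333333]
eye/oil region 74 control 0
```

The store looks the same as at the start, so it is shut. Next I check the changed pixels near the eyepiece and bottle.

Run:
```python
import cv2,numpy as np
a=cv2.imread("pics/scene.png").astype(int);b=cv2.imread("pics/scene7.png").astype(int)
d=np.abs(a-b).max(2)>40
p=np.argwhere(d[180:230,210:285])+[180,210];print(p.min(0),p.max(0),d[180:230,260:285].sum())
for f in(a,b):
    m=(f[:,:,2]-f[:,:,0]>35)[180:230,210:285];k,l,s,c=cv2.connectedComponentsWithStats(m.astype(np.uint8))
    print([(c[j].round(1).tolist(),s[j][4]) for j in range(1,k) if s[j][4]>8])
    print(f[195:226:5,228].mean(1).round(), f[205,214:246:4].mean(1).round())
```

```text
[180 275] [188 284] 74
[([61.6, 13.1], np.int32(111)), ([17.3, 27.0], np.int32(36))]
[14. 19. 48. 41. 25. 20. 20.] [15. 17. 29. 46. 44. 34. 20. 22.]
[([66.9, 1.6], np.int32(9)), ([61.5, 13.0], np.int32(113)), ([17.5, 26.9], np.int32(37))]
[18. 20. 49. 40. 24. 20. 16.] [20. 13. 28. 48. 48. 35. 23. 18.]
```

Run:
```python
import cv2
from h import *
for n in("scene","scene2","scene6","scene7"):
    f=cv2.imread(f"pics/{n}.png");print(n,f[178:192:3,270:290:4].mean(2).astype(int).tolist())
s=cams.camera_info("scene");print(ray(s,(280,184),.02))
```

```text
scene [[23, 17, 8, 63, 194], [31, 11, 245, 234, 184], [17, 0, 169, 235, 157], [34, 73, 114, 167, 37], [62, 52, 19, 12, 22]]
scene2 [[21, 18, 7, 63, 196], [32, 6, 246, 235, 186], [14, 0, 170, 236, 159], [33, 74, 116, 168, 39], [61, 54, 16, 13, 21]]
scene6 [[19, 15, 5, 64, 195], [31, 11, 244, 234, 185], [19, 0, 170, 235, 157], [32, 73, 114, 166, 37], [63, 52, 16, 12, 23]]
scene7 [[32, 29, 132, 40, 63], [34, 29, 58, 68, 41], [17, 23, 55, 30, 57], [32, 75, 104, 33, 75], [63, 52, 17, 26, 50]]
[0.68010356 0.30822032 0.02      ]
```

Those pixels are just the raised gripper in the line of sight, and the bystanders have not moved. Handing in.

```bash
python3 -c "
from rig import ticket;print(ticket.hand_in())"
```

```text
the job is handed in; nothing more can be done
None
```

The job is handed in at about 31 s: the black filter cube sits in the left nest beside the stored one, and the door is pushed shut and latched. The eyepiece and bottle are unmoved; peak push readings were about 15 N along the push (19 N in total).

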